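# Build a slider on the plate

### The arm

A 7-joint arm with a two-finger parallel gripper is mounted at the origin on the work surface. World frame = base frame: x ahead of the robot, y to its left, z up, the work surface at z = 0. Lengths are in m, angles in rad, forces in N, time in s.
With the tool pointing down it reaches from about 0.425 to 0.925 m from the base axis. Payload 6.8 kg.
Tool frame: the origin (TCP) lies on the centre line of the jaws, within the pads' length; the fingertips stand 14 mm ahead of it and the grasp point (between the pads) lies 5 mm behind it (bot.finger_overhang is the distance from the TCP to the fingertips, in m); z points along the fingers, y is the line along which they close (so a half turn about z gives the same grasp; the last joint's range is limited). The gripper opens to 85 mm and grips with 20 to 120 N. Pads are 22 mm wide; open, the fingers measure 114 mm over their backs; the gripper's body (76 mm by 85 mm) begins 54 mm behind the grasp point. The pads swing forward as they close: fully open they stand 13 mm farther back than shut.
Start: joints at [-1.395, 0.477, 0.022, 1.555, -0.011, 1.109, -0.083], TCP at [0.189, 0.648, 0.245] pointing down, gripper open.
Joint ranges: [-2.96, 2.96], [-0.34, 2.1], [-1.41, 1.46], [0.24, 2.44], [-1.37, 4.51], [0.17, 1.92], [-2.96, 2.96]. Speed limits (rad/s): [2.39, 2.39, 3.14, 3.14, 3.14, 3.14, 3.14].

### API

Orientations are given as a unit quaternion [w, x, y, z].
In Python, from station import bot gives the robot as it stands.
- The arm moves only by the shell command python3 -m inch 'ROWS' [OPENING] [FORCE]. ROWS is JSON, a list of rows, each a list of 4 numbers: the shift along the tool's x, y, z in m, then the turn about the tool's z in degrees. A call has 1 to 12 rows; each row shifts and turns the commanded pose from where the row before left it, along the tool's axes as they then stand; what a row does not reach is not made up. A row lasts 1/10 s, in which the tool goes at most 50 mm and 8.59 degrees, less where a joint would pass 70% of its speed; a pose out of reach is approached as far as the arm can. A call is refused whole if a number of a shift passes 0.05 or a number of a turn 8.59, either way. A call with a gripper value outside its range is refused whole. OPENING is the finger opening in m, from 0 to 0.0854, set as the call begins (- or left out, the last holds). The fingers move at their own pace and stop on an object; FORCE is the grip in N (left out, the last holds). Time passes only in rows, so rows that do not move let the fingers close. It gives the time, the measured TCP pose, the force, the opening and the grip force at its end, in the units of the state.
- bot.get_obs(): the state, without advancing time (a new reading comes with each control period).
- bot.read_camera(name): name is "scene" or "side" or "wrist"; returns a dict with "color" (480x640x3 uint8, red, green, blue), "mtx" (3x3 intrinsics, pixels), "world_from_camera" (4x4, takes a point from camera to world coordinates); the wrist camera has in their place "hand_eye" (4x4, takes a point from camera to tool coordinates, whose origin is the TCP and whose axes are the flange's). Camera axes: x right, y up, looking along -z (the intrinsics and any distortion apply to the point x, -y, -z); pixel columns grow to the right and rows downward; lengths in m; the calibration is good to about 2 mm. A picture is of the moment at which its call begins: read the wrist's pose just before it. There is no depth.
- bot.hand_in(): hands the job in; it is judged then, once.
The state is a dict: "t": time; "q": joint angles; "joint_vel": joint speeds; "joint_torque": joint torques, N m; "eef_pos": TCP position; "tool_rot": TCP orientation; "contact_force": force on the tool from outside, world axes, zero at the start; "torque": the same for the moment, N m; "gripper_width": opening from 0.0 (shut) to 1.0 (fully open); "grasp_force": force on a finger pad.
Only numpy, scipy, OpenCV 4.12 (cv2) and the standard library are available. Lean on these libraries where they do the work, as an engineer would, in place of code of your own. Each camera call takes 0.05 s, during which the arm holds its last target. There are 200 camera calls.

### The job

Build the mini burger on the white plate: put the bottom half of the bun in the middle of the plate, the patty on it and the domed top half on the patty, in that order, all three lying flat and right way up with their edges lined up in one straight stack. Lower each piece until it rests before letting go. Leave the plate lying on the counter and do not push the storage jar, the pepper mill or the pinch bowl out of their places.

Things in the scene. Friction and masses are not known exactly. Their poses are not given: they have to be found in the camera images.
- plate: white ceramic side plate, round, 230 mm across, rim 19 mm high; loose on the counter. Its flat middle is about 135 mm across and its upper face lies 5 mm above the counter; from there the wall slopes up to the rim. Origin: centre of the underside, z up.
- board: round wooden chopping board, 280 mm across, 18 mm thick, with a 115 mm paddle handle along its -x axis, roughly towards the robot; it does not move. The three burger pieces start on it, lying apart, right way up, each about 80 mm from its centre, in any order. Origin: centre of the underside, z up; its upper face is at z = 18 mm.
- bun_base: bottom half of the bun: flat disc, 64 mm across, 18 mm thick, brown crust side with a pale flat cut face on top, 20 to 35 g. Rigid; grip it across its diameter. Origin: centre of the underside, z up through the cut face.
- patty: burger patty: flat dark brown disc, 62 mm across, 13 mm thick, four grill marks on top, 30 to 60 g. Rigid; grip it across its diameter. Origin: centre of the underside, z up.
- bun_top: top half of the bun: 65 mm across, flat underside, upright side up to 13 mm, then a dome with sesame seeds, 29 mm high in the middle, 20 to 35 g. Rigid; grip it by the upright side. Origin: centre of the underside, z up through the dome.
- jar: bystander: clear storage jar of pasta with a wooden lid, 92 mm across, 128 mm high. Origin: centre of the underside.
- mill: bystander: turned dark wooden pepper mill, 54 mm across the foot, 145 mm high. Origin: centre of the underside.
- ramekin: bystander: empty white pinch bowl, 80 mm across, 42 mm high. Origin: centre of the underside.

How it is judged:
By the outcome, as a careful person would: the job done as asked, in the order asked, and still so for the second after the job is handed in, with the robot touching nothing.
It also fails if it takes over 67 s, if anything falls off the work surface, if the arm or the gripper's body presses on something with over 40 N, if the wrist force passes 120 N, or if a joint passes its speed limit or range.

## Working session

There is one attempt and no reset: what is moved stays moved. The work goes in short steps, Python scripts to look and compute and a shell command to move; the robot and the scene stay as the last step left them, time stands still between calls to the robot, and variables do not carry over. Pictures are saved under pics/ and viewed, at most 10 in all, crops included, and the job is handed in when it is done.

```bash
mkdir -p pics; ls; python3 - <<'E'
from station import bot
import cv2,numpy as np
o=bot.get_obs();print({k:np.round(v,3).tolist() for k,v in o.items()},bot.finger_overhang)
for n in["scene","side","wrist"]:
    c=bot.read_camera(n);cv2.imwrite(f"pics/{n}0.png",c["color"][:,:,::-1]);np.savez(f"pics/{n}0.npz",**c)
    print(n,[(k,np.round(v,4).tolist() if k!="color" else 0) for k,v in c.items()])
E
```

```text
pics
{'t': 0.0, 'q': [-1.395, 0.478, 0.022, 1.556, -0.011, 1.109, -0.083], 'joint_vel': [0.0, 0.001, -0.002, 0.0, -0.001, 0.0, 0.0], 'joint_torque': [-0.0, -59.645, 1.608, -28.12, 0.013, 0.009, -0.0], 'eef_pos': [0.189, 0.647, 0.244], 'tool_rot': [-0.0, 0.141, 0.99, -0.001], 'contact_force': [0.045, -0.326, -0.37], 'torque': [0.063, -0.01, 0.036], 'grasp_force': 0.0, 'gripper_width': 1.0} 0.014
scene [('color', 0), ('mtx', [[604.5781, 0.0, 312.8004], [0.0, 604.5781, 246.1301], [0.0, 0.0, 1.0]]), ('world_from_camera', [[0.0659, -0.8329, 0.5495, 1.4021], [0.9978, 0.0554, -0.0357, -0.0796], [-0.0007, 0.5507, 0.8347, 1.1929], [0.0, 0.0, 0.0, 1.0]])]
side [('color', 0), ('mtx', [[474.4354, 0.0, 322.5712], [0.0, 474.4354, 246.0624], [0.0, 0.0, 1.0]]), ('world_from_camera', [[0.9735, 0.1454, -0.1765, 0.3999], [-0.2281, 0.673, -0.7036, -0.9397], [0.0165, 0.7252, 0.6884, 0.9756], [0.0, 0.0, 0.0, 1.0]])]
wrist [('color', 0), ('mtx', [[402.348, 0.0, 318.393], [0.0, 402.348, 241.3232], [0.0, 0.0, 1.0]]), ('hand_eye', [[0.0008, 0.951, 0.3093, 0.0783], [1.0, -0.0007, -0.0002, -0.0009], [0.0, 0.3093, -0.951, -0.1296], [0.0, 0.0, 0.0, 1.0]])]
```

View pics/scene0.png

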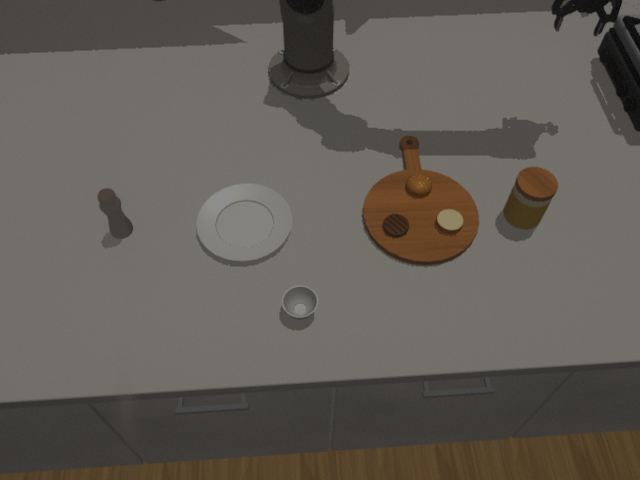

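View pics/side0.png

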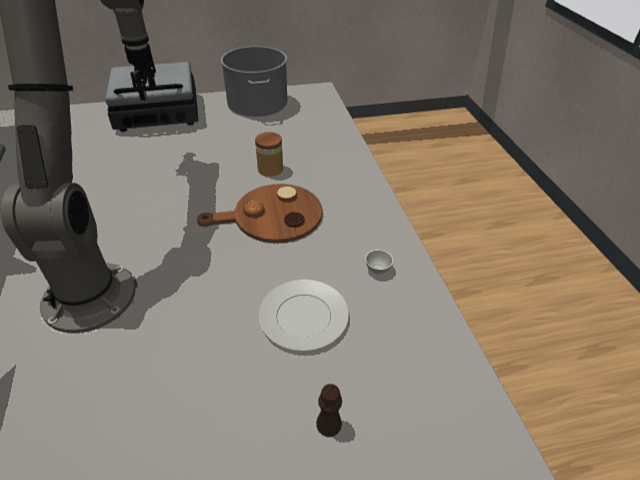

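The scene view shows the plate at (245,223), the board at (420,214), the bun top at (418,184), the patty at (396,225) and the base at (450,220). The jar is at (530,198), the mill at (115,215) and the ramekin at (300,303). The side view agrees: plate (304,315), top (254,208), patty (294,220), base (287,194).

```bash
cat > h.py <<'E'
import numpy as np,cv2
from scipy.spatial.transform import Rotation as R
def cast(uv,c,z,T=None):
    T=c["world_from_camera"] if T is None else T
    uv=np.atleast_2d(np.asarray(uv,float));K=c["mtx"]
    d=np.c_[(uv[:,0]-K[0,2])/K[0,0],-(uv[:,1]-K[1,2])/K[1,1],-np.ones(len(uv))]@T[:3,:3].T
    o=T[:3,3];return (o+d*((z-o[2])/d[:,2])[:,None])[:,:2]
def wristT(c,o):
    T=np.eye(4);w,x,y,z=o["tool_rot"];T[:3,:3]=R.from_quat([x,y,z,w]).as_matrix();T[:3,3]=o["eef_pos"];return T@c["hand_eye"]
def blob(m,seed):
    n,l,s,ce=cv2.connectedComponentsWithStats(m.astype(np.uint8))
    i=1+np.argmin(np.hypot(*(ce[1:]-seed).T)+1e3*(s[1:,4]<60))
    return max(cv2.findContours((l==i).astype(np.uint8),cv2.RETR_EXTERNAL,cv2.CHAIN_APPROX_NONE)[0],key=len)[:,0],s[i,4]
def circ(p):
    A=np.c_[2*p,np.ones(len(p))];a=np.linalg.lstsq(A,(p**2).sum(1),rcond=None)[0];r=np.sqrt(a[2]+a[:2]@a[:2])
    e=np.hypot(*(p-a[:2]).T)-r;return np.round([*a[:2],2*r,e.std()],4)
E
python3 - <<'E'
from h import *
seeds=dict(scene=dict(top=(418,184),patty=(396,225),base=(450,220),plate=(245,223),board=(420,214),ram=(300,303),jar=(535,182),mill=(120,230)),
 side=dict(top=(254,208),patty=(294,220),base=(287,194),plate=(304,315),board=(278,213),ram=(379,262),jar=(269,141),mill=(329,425)))
for n in seeds:
    c=dict(np.load(f"pics/{n}0.npz"));hsv=cv2.cvtColor(c["color"],cv2.COLOR_RGB2HSV);h,s,v=[hsv[...,i].astype(int) for i in range(3)]
    for k,(x,y) in seeds[n].items(): print(n,k,[hsv[y+d,x].tolist() for d in(-6,0,6)],cast((x,y),c,0.0).round(3).tolist())
    for k,m,z in [("plate",(s<40)&(v>142),.019),("base",(v>150)&(s>60)&(s<150),.036),("patty",(v<75)&(s>90),.031),("board",(s>120)&(v>60),.018),("ram",(s<40)&(v>150),.042)]:
        p,a=blob(m,seeds[n][k]);print(n,k,a,circ(cast(cv2.convexHull(p)[:,0] if k in("plate","board") else p,c,z)))
E
```

```text
scene top [[16, 141, 121], [16, 172, 126], [16, 192, 101]] [[0.446, 0.25]]
scene patty [[12, 140, 62], [9, 134, 59], [12, 127, 62]] [[0.569, 0.176]]
scene base [[23, 81, 141], [22, 78, 141], [23, 76, 141]] [[0.563, 0.309]]
scene plate [[30, 12, 131], [23, 16, 131], [26, 15, 132]] [[0.539, -0.188]]
scene board [[14, 172, 104], [15, 173, 106], [14, 167, 104]] [[0.54, 0.24]]
scene ram [[30, 13, 102], [30, 16, 112], [26, 15, 136]] [[0.766, -0.067]]
scene jar [[14, 160, 94], [13, 158, 100], [14, 166, 103]] [[0.459, 0.548]]
scene mill [[13, 34, 67], [11, 30, 67], [15, 30, 67]] [[0.54, -0.489]]
scene plate 1 [ 0.132  -0.062   0.7901  0.    ]Traceback (most recent call last):
  File "<stdin>", line 8, in <module>
  File "h.py", line 12, in blob
    i=1+np.argmin(np.hypot(*(ce[1:]-seed).T)+1e3*(s[1:,4]<60))
        ~~~~~~~~~^^^^^^^^^^^^^^^^^^^^^^^^^^^^^^^^^^^^^^^^^^^^^
    return _wrapfunc(a, 'argmin', axis=axis, out=out, **kwds)
    return bound(*args, **kwds)
ValueError: attempt to get argmin of an empty sequence
```

```bash
python3 - <<'E'
import cv2
a=cv2.imread("pics/scene0.png")[160:270,180:500];b=cv2.imread("pics/side0.png")[170:280,190:410]
import numpy as np
a=cv2.resize(a,(800,275),interpolation=2);b=cv2.resize(b,(640,320),interpolation=2)
o=np.zeros((595,800,3),np.uint8);o[:275]=a;o[275:,:640]=b;cv2.imwrite("pics/crop0.png",o)
E
```

```text
(no output)
```

View pics/crop0.png

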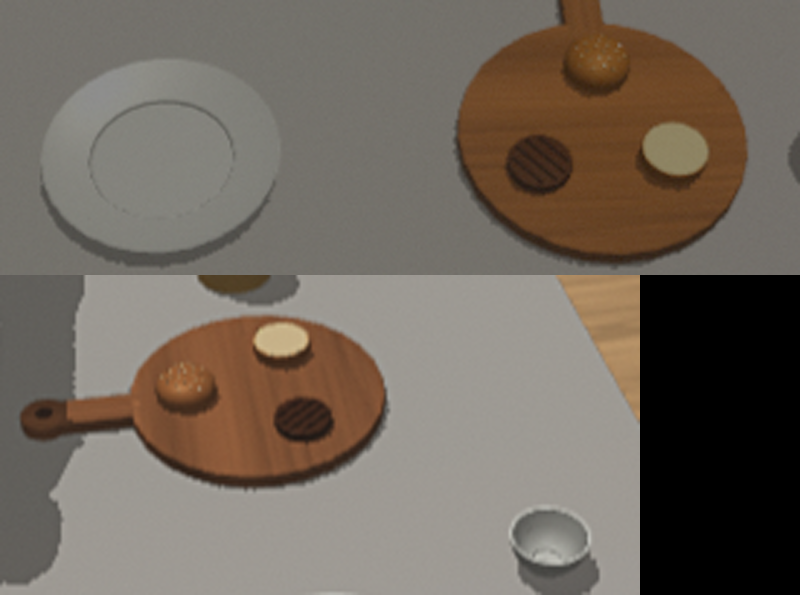

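The crop shows the three pieces separate and upright on the board, and a plate with low contrast against the counter. I'll tune the masks.

```bash
cat > m.py <<'E'
from h import *
seeds=dict(scene=dict(top=(418,184),patty=(396,225),base=(450,220),plate=(245,223),board=(420,214),ram=(300,303),jar=(535,182),mill=(120,230)),
 side=dict(top=(254,208),patty=(294,220),base=(287,194),plate=(304,315),board=(278,213),ram=(379,262),jar=(269,141),mill=(329,425)))
for n in seeds:
    c=dict(np.load(f"pics/{n}0.npz"));hsv=cv2.cvtColor(c["color"],cv2.COLOR_RGB2HSV);h,s,v=[hsv[...,i].astype(int) for i in range(3)]
    f=1.0 if n=="scene" else 1.3
    x,y=seeds[n]["plate"];print("cnt",hsv[y,x].tolist(),hsv[y,x-60:x+61:10].tolist())
    p=None
    for k,m,z in [("base",(v>120)&(s>45)&(s<125),.036),("patty",(v<78)&(s>90),.031),("board",(s>100)&(v>60),.018)]:
        x,y=seeds[n][k];M=np.zeros(m.shape,bool);r=20 if k!="board" else 75;M[y-r:y+r,x-r:x+r]=1
        p,a=blob(m&M,seeds[n][k]);print(n,k,a,circ(cast(cv2.convexHull(p)[:,0],c,z)))
    # edges: radial search for plate inner ring via ellipse of dark ring / canny
    g=cv2.cvtColor(c["color"],cv2.COLOR_RGB2GRAY);x,y=seeds[n]["plate"]
    e=cv2.Canny(g,15,40);ys,xs=np.nonzero(e[y-60:y+60,x-60:x+60]);q=cast(np.c_[xs+x-60,ys+y-60],c,.006);
    d=np.hypot(*(q-np.median(q,0)).T);print("plate ring",circ(q[(d>.055)&(d<.082)]),((d>.055)&(d<.082)).sum())
E
python3 m.py
```

```text
cnt [23, 16, 131] [[19, 18, 115], [23, 20, 116], [30, 13, 133], [30, 13, 121], [30, 12, 130], [30, 14, 131], [23, 16, 131], [30, 14, 131], [30, 14, 132], [26, 16, 128], [26, 16, 127], [20, 20, 116], [17, 20, 117]]
scene base 421 [5.850e-01 2.979e-01 5.980e-02 3.000e-04]
scene patty 504 [0.5922 0.1674 0.0655 0.0015]
scene board 8134 [0.5125 0.2369 0.3185 0.0201]
plate ring [ 0.5675 -0.1901  0.1426  0.0085] 105
cnt [26, 11, 183] [[20, 15, 157], [17, 14, 159], [30, 10, 175], [30, 10, 179], [33, 12, 184], [34, 11, 184], [26, 11, 183], [30, 10, 183], [30, 11, 184], [30, 11, 184], [34, 11, 182], [18, 16, 158], [17, 15, 157]]
side base 183 [5.844e-01 2.975e-01 6.270e-02 4.000e-04]
side patty 229 [0.5835 0.1604 0.0665 0.0018]
side board 3765 [0.5    0.2303 0.3325 0.0188]
plate ring [ 0.5417 -0.2216  0.1443  0.0078] 125
```

```bash
python3 -m inch '[[-0.038,-0.0245,0,0],[-0.038,-0.0245,0,0],[-0.038,-0.0245,0,0],[-0.038,-0.0245,0,0],[-0.038,-0.0245,0,0],[-0.038,-0.0245,0,0],[-0.038,-0.0245,0,0],[-0.038,-0.0245,0,0],[-0.038,-0.0245,0,0],[-0.038,-0.0245,0,0],[-0.038,-0.0245,0,0],[-0.038,-0.0245,0,0]]'
python3 -m inch '[[0,0,0,0],[0,0,0,0],[0,0,0,0]]' 0.076 30
python3 - <<'E'
from h import *
from station import bot
o=bot.get_obs();c=bot.read_camera("wrist");T=wristT(c,o);np.savez("pics/w1.npz",T=T,**c)
cv2.imwrite("pics/w1.png",c["color"][:,:,::-1]);print(o["eef_pos"],o["q"],cast([320,240],c,.02,T))
E
```

```text
t: 1.35
eef_pos: [0.5452, 0.2365, 0.2452]
tool_rot: [-0.0, 0.141, 0.99, -0.0]
contact_force: [1.0, 0.4, -0.6]
gripper_width: 0.999
grasp_force: 0.0
t: 1.65
eef_pos: [0.5435, 0.2394, 0.245]
tool_rot: [-0.001, 0.141, 0.99, 0.0]
contact_force: [0.2, 0.1, 0.5]
gripper_width: 0.891
grasp_force: 0.0
[0.54348708 0.23935605 0.24497001] [-0.6813462   0.34648497  0.20676021  1.76750032 -0.08210152  1.03664521
  0.84409451] [[0.57773576 0.23018767]]
```

View pics/w1.png

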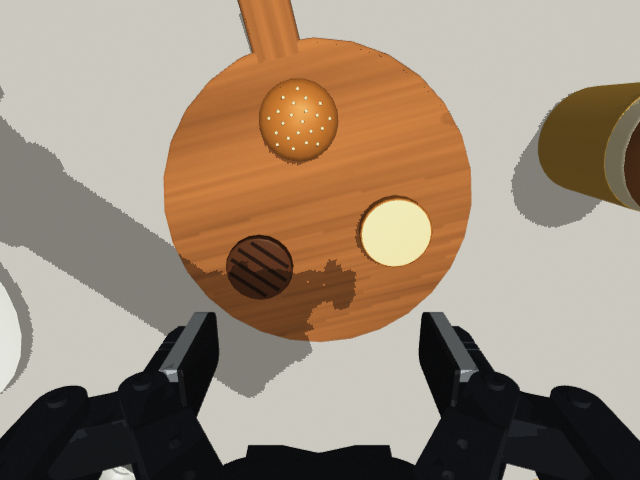

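The wrist view shows the base at (395,232), the patty at (260,267, partly in shadow) and the top at (298,120). All are clear for masking.

```bash
cat > w.py <<'E'
from h import *
d=dict(np.load("pics/w1.npz"));T=d["T"]
hsv=cv2.cvtColor(d["color"],cv2.COLOR_RGB2HSV);h,s,v=[hsv[...,i].astype(int) for i in range(3)]
print([hsv[y,x].tolist() for x,y in[(395,232),(260,290),(255,250),(250,300),(298,160),(298,168),(270,120),(250,120),(320,180)]])
p,a=blob((s<110)&(v>200)&(s>40),(395,232));print("base",a,circ(cast(p,d,.036,T)))
m=(v<85)&(v>20)&(np.indices(v.shape)[0]<310)&(np.indices(v.shape)[1]>215)
p,a=blob(cv2.morphologyEx(m.astype(np.uint8),cv2.MORPH_CLOSE,np.ones((5,5))),(260,267));p=cv2.convexHull(p)[:,0];print("patty",a,circ(cast(p,d,.031,T)))
c=cv2.HoughCircles(cv2.medianBlur(cv2.cvtColor(d["color"],cv2.COLOR_RGB2GRAY),5)[60:310,200:460],cv2.HOUGH_GRADIENT,1.5,60,param1=80,param2=25,minRadius=28,maxRadius=50)
for x,y,r in c[0]: print("hough",x+200,y+60,r,[cast((x+200,y+60),d,z,T).round(4).tolist() for z in(.018,.031,.036)])
mb=(s>90)&(v>60);p,a=blob(mb,(318,190));print("board",a,circ(cast([q for q in cv2.convexHull(p)[:,0] if q[1]>90],d,.018,T)))
E
python3 w.py
```

```text
[[26, 62, 240], [10, 168, 35], [11, 166, 97], [13, 176, 107], [13, 195, 111], [13, 171, 201], [14, 195, 191], [13, 174, 179], [13, 173, 190]]
base 3538 [5.856e-01 2.973e-01 5.950e-02 3.000e-04]
patty 2540 [5.847e-01 1.702e-01 6.250e-02 5.000e-04]
hough 295.25 120.75 38.8 [[[0.4703, 0.2392]], [[0.4702, 0.24]], [[0.4702, 0.2403]]]
hough 395.75 231.75 34.3 [[[0.5901, 0.2995]], [[0.5857, 0.2981]], [[0.5839, 0.2975]]]
hough 259.25 267.75 32.65 [[[0.589, 0.1668]], [[0.5846, 0.1702]], [[0.5829, 0.1715]]]
board 69915 [5.477e-01 2.360e-01 2.777e-01 3.000e-04]
```

```bash
python3 -m inch '[[-0.008,0.0225,0.02,0],[-0.008,0.0225,0.02,0],[-0.008,0.0225,0.02,0],[0,0,0.035,0],[0,0,0.035,0],[0,0,0.035,0],[0,0,0.02,0],[0,0,0.01,0],[0,0,0,0],[0,0,0,0],[0,0,0,0]]'
```

```text
t: 2.8
eef_pos: [0.5872, 0.297, 0.0519]
tool_rot: [0.001, 0.141, 0.99, 0.001]
contact_force: [0.6, 0.2, -0.0]
gripper_width: 0.889
grasp_force: 0.0
```

```bash
python3 -m inch '[[0.002,0,0.008,0],[0,0,0.008,0],[0,0,0.007,0],[0,0,0,0],[0,0,0,0]]'
python3 -m inch '[[0,0,0,0],[0,0,0,0],[0,0,0,0],[0,0,0,0],[0,0,0,0],[0,0,0,0]]' 0.05 25
python3 - <<'E'
from station import bot
import cv2
cv2.imwrite("pics/w2.png",bot.read_camera("wrist")["color"][:,:,::-1])
E
```

```text
t: 3.3
eef_pos: [0.5843, 0.2965, 0.0269]
tool_rot: [-0.0, 0.142, 0.99, -0.0]
contact_force: [-0.2, 0.3, -0.1]
gripper_width: 0.894
grasp_force: 0.0
t: 3.9
eef_pos: [0.5848, 0.2968, 0.0276]
tool_rot: [0.0, 0.141, 0.99, 0.0]
contact_force: [0.1, -0.8, 2.8]
gripper_width: 0.735
grasp_force: 27.8
```

View pics/w2.png

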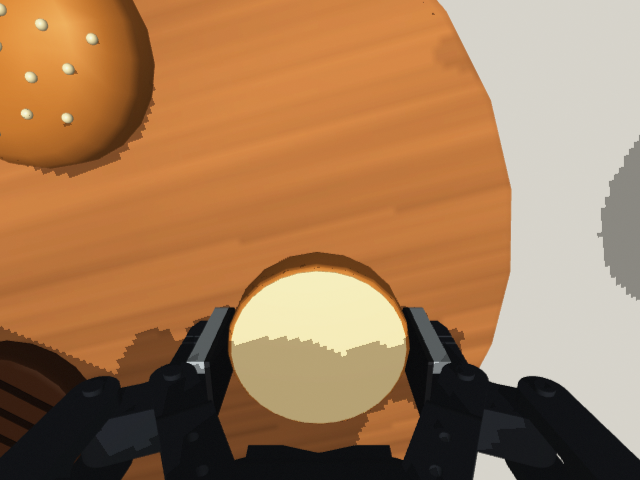

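The wrist view shows the base gripped evenly between the pads at rows 250–420, lying flat. The opening reads 62.8 mm and the grip 27.8 N.

```bash
python3 -m inch '[[0,0,-0.01,0],[0,0,-0.02,0],[0,0,-0.04,0],[0,0,-0.05,0],[0,0,-0.05,0],[0,-0.015,-0.047,0],[-0.01,-0.043,0,0],[-0.01,-0.043,0,0],[-0.01,-0.043,0,0],[-0.01,-0.043,0,0],[-0.01,-0.043,0,0],[-0.01,-0.043,0,0]]'
python3 -m inch '[[-0.01,-0.043,0,0],[-0.01,-0.043,0,0],[-0.01,-0.043,0,0],[-0.01,-0.043,0,0],[0,-0.033,0,0],[0,0,0,0],[0,0,0,0],[0,0,0,0]]'
python3 - <<'E'
from h import *
from station import bot
o=bot.get_obs();c=bot.read_camera("wrist");T=wristT(c,o);np.savez("pics/w3.npz",T=T,**c)
cv2.imwrite("pics/w3.png",c["color"][:,:,::-1]);print(o["eef_pos"],o["q"])
E
```

```text
t: 5.15
eef_pos: [0.5648, 0.0161, 0.2447]
tool_rot: [-0.0, 0.141, 0.99, 0.0]
contact_force: [1.0, -0.3, -0.5]
gripper_width: 0.736
grasp_force: 27.7
t: 5.95
eef_pos: [0.5468, -0.1887, 0.2443]
tool_rot: [-0.0, 0.141, 0.99, 0.0]
contact_force: [0.4, 0.2, -0.4]
gripper_width: 0.74
grasp_force: 27.7
[ 0.54684276 -0.188674    0.24432645] [-0.07135529  0.33058213  0.3736398   1.8132347  -0.14026258  1.02380394
  1.6457986 ]
```

View pics/w3.png

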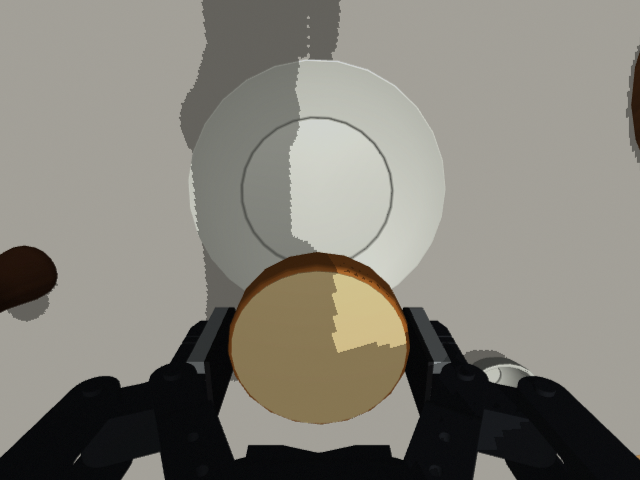

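The wrist view shows the plate's inner ring around (317,190), spanning columns 242–392 with its top at row 117. The held base covers rows 255–425.

```bash
cat > p.py <<'E'
from h import *
d=dict(np.load("pics/w3.npz"));T=d["T"]
g=cv2.cvtColor(d["color"],cv2.COLOR_RGB2GRAY)
bh=cv2.morphologyEx(g,cv2.MORPH_BLACKHAT,np.ones((9,9)))
ys,xs=np.nonzero(bh>18);k=ys<250;P=np.c_[xs,ys][k];r=np.hypot(*(P-(317,191)).T);P=P[(r>66)&(r<84)]
for _ in range(3):
    q=cast(P,d,.005,T);c=circ(q);e=abs(np.hypot(*(q-c[:2]).T)-c[2]/2);P=P[e<.004]
print("ring",len(P),c)
# outer rim, lit right half edge
E=cv2.Canny(g,20,50);ys,xs=np.nonzero(E);P=np.c_[xs,ys];r=np.hypot(*(P-(317,188)).T);P=P[(r>118)&(r<138)&(P[:,1]<280)]
for _ in range(4):
    q=cast(P,d,.019,T);c=circ(q);e=abs(np.hypot(*(q-c[:2]).T)-c[2]/2);P=P[e<.004]
print("rim",len(P),c)
E
python3 p.py
```

```text
ring 1116 [ 0.543  -0.1901  0.1394  0.0009]
rim 902 [ 0.5427 -0.1899  0.2281  0.001 ]
```

```bash
python3 -m inch '[[0.003,-0.002,0.02,0],[0,0,0.04,0],[0,0,0.045,0],[0,0,0.045,0],[0,0,0.035,0],[0,0,0.02,0],[0,0,0.012,0],[0,0,0.007,0],[0,0,0,0],[0,0,0,0]]'
python3 -m inch '[[0,0,0.002,0],[0,0,0.001,0],[0,0,0.001,0],[0,0,0,0],[0,0,0,0]]'
```

```text
t: 7.0
eef_pos: [0.5441, -0.1912, 0.0213]
tool_rot: [0.001, 0.141, 0.99, -0.0]
contact_force: [0.7, -0.1, -0.1]
gripper_width: 0.741
grasp_force: 27.7
t: 7.5
eef_pos: [0.5432, -0.1913, 0.0164]
tool_rot: [0.0, 0.141, 0.99, 0.0]
contact_force: [0.2, 0.3, -0.2]
gripper_width: 0.738
grasp_force: 27.7
```

```bash
python3 -m inch '[[0,0,0.001,0],[0,0,0.0005,0],[0,0,0,0],[0,0,0,0]]'
python3 -m inch '[[0,0,0.0005,0],[0,0,0,0],[0,0,0,0]]'
```

```text
t: 7.9
eef_pos: [0.5431, -0.1912, 0.0147]
tool_rot: [-0.0, 0.141, 0.99, 0.0]
contact_force: [0.1, 0.1, 0.2]
gripper_width: 0.738
grasp_force: 27.7
t: 8.2
eef_pos: [0.5432, -0.1913, 0.0146]
tool_rot: [0.0, 0.141, 0.99, 0.0]
contact_force: [-1.3, 1.9, 6.1]
gripper_width: 0.74
grasp_force: 28.2
```

```bash
python3 -m inch '[[0,0,0,0],[0,0,0,0],[0,0,0,0],[0,0,-0.01,0],[0,0,-0.02,0],[0,0,-0.04,0],[0,0,-0.05,0],[0,0,-0.05,0],[0,0,-0.04,0],[0,0,-0.02,0],[0,0,0,0],[0,0,0,0]]' 0.076
python3 - <<'E'
from h import *
from station import bot
o=bot.get_obs();d=bot.read_camera("wrist");T=wristT(d,o);cv2.imwrite("pics/w4.png",d["color"][:,:,::-1])
hsv=cv2.cvtColor(d["color"],cv2.COLOR_RGB2HSV);h,s,v=[hsv[...,i].astype(int) for i in range(3)]
m=(s>50)&(np.indices(v.shape)[0]<300);p,a=blob(m,(317,190));print(a,circ(cast(p,d,.023,T)))
p,a=blob(m&(s<115)&(h>18),(317,190));print("cut face",a,circ(cast(p,d,.023,T)),o["eef_pos"])
E
```

```text
t: 9.4
eef_pos: [0.543, -0.1911, 0.2447]
tool_rot: [0.0, 0.141, 0.99, 0.0]
contact_force: [-0.7, 0.2, -0.8]
gripper_width: 0.889
grasp_force: 0.0
4003 [ 5.427e-01 -1.919e-01  6.340e-02  4.000e-04]
cut face 3518 [ 5.436e-01 -1.921e-01  5.940e-02  3.000e-04] [ 0.54299541 -0.19112433  0.24467541]
```

```bash
python3 -m inch '[[0.0068,0.0398,0,0],[0.0068,0.0398,0,0],[0.0068,0.0398,0,0],[0.0068,0.0398,0,0],[0.0068,0.0398,0,0],[0.0068,0.0398,0,0],[0.0068,0.0398,0,0],[0.0068,0.0398,0.02,0],[0.0065,0.04,0.03,0],[0,0,0.045,0],[0,0,0.035,0],[0,0,0.03,0]]'
python3 -m inch '[[0,0,0.02,0],[0,0,0.01,0],[0,0,0,0],[0,0,0,0]]'
```

```text
t: 10.65
eef_pos: [0.5828, 0.1693, 0.0806]
tool_rot: [-0.002, 0.141, 0.99, -0.001]
contact_force: [0.6, -0.3, 0.2]
gripper_width: 0.887
grasp_force: 0.0
t: 11.05
eef_pos: [0.5852, 0.1695, 0.0548]
tool_rot: [0.0, 0.142, 0.99, -0.0]
contact_force: [0.1, 0.1, 0.1]
gripper_width: 0.888
grasp_force: 0.0
```

```bash
python3 -m inch '[[0,0.001,0.01,0],[0,0,0.008,0],[0,0,0.006,0],[0,0,0,0],[0,0,0,0]]'
python3 -m inch '[[0,0,0,0],[0,0,0,0],[0,0,0,0],[0,0,0,0],[0,0,0,0],[0,0,0,0]]' 0.05 30
```

```text
t: 11.55
eef_pos: [0.5852, 0.1704, 0.0304]
tool_rot: [-0.0, 0.141, 0.99, -0.0]
contact_force: [-0.3, -1.1, -1.1]
gripper_width: 0.889
grasp_force: 0.0
t: 12.15
eef_pos: [0.5857, 0.1706, 0.0311]
tool_rot: [0.0, 0.141, 0.99, 0.0]
contact_force: [-0.6, 0.1, 5.2]
gripper_width: 0.707
grasp_force: 32.6
```

```bash
python3 -m inch '[[0,0,-0.01,0],[0,0,-0.02,0],[0,0,-0.04,0],[0,0,-0.05,0],[-0.0068,-0.04,-0.02,0],[-0.0068,-0.04,-0.01,0],[-0.0068,-0.04,0,0],[-0.0068,-0.04,0,0],[-0.0068,-0.04,0,0],[-0.0068,-0.04,0,0],[-0.0068,-0.04,0,0],[-0.0068,-0.04,0,0]]'
python3 -m inch '[[-0.0068,-0.04,0,0],[0,0,0.03,0],[0,0,0.04,0],[0,0,0.03,0],[0,0,0.02,0],[0,0,0.012,0],[0,0,0.005,0],[0,0,0,0],[0,0,0,0],[0,0,0,0]]'
```

```text
t: 13.35
eef_pos: [0.5473, -0.1535, 0.181]
tool_rot: [0.0, 0.141, 0.99, 0.0]
contact_force: [1.3, -0.1, 0.2]
gripper_width: 0.706
grasp_force: 32.7
t: 14.35
eef_pos: [0.544, -0.1924, 0.0447]
tool_rot: [0.001, 0.141, 0.99, -0.0]
contact_force: [0.4, 0.3, -0.8]
gripper_width: 0.705
grasp_force: 32.7
```

```bash
python3 -m inch '[[0,0,0.004,0],[0,0,0.002,0],[0,0,0.001,0],[0,0,0,0],[0,0,0,0]]'
python3 -m inch '[[0,0,0.001,0],[0,0,0,0],[0,0,0,0]]'
```

```text
t: 14.85
eef_pos: [0.5432, -0.1923, 0.0365]
tool_rot: [-0.0, 0.141, 0.99, -0.0]
contact_force: [1.2, -0.1, -0.7]
gripper_width: 0.706
grasp_force: 32.7
t: 15.15
eef_pos: [0.5433, -0.1923, 0.0361]
tool_rot: [0.0, 0.142, 0.99, 0.0]
contact_force: [-2.1, -0.2, 5.7]
gripper_width: 0.707
grasp_force: 33.3
```

```bash
python3 -m inch '[[0,0,0,0],[0,0,0,0],[0,0,0,0],[0,0,-0.01,0],[0,0,-0.02,0],[0,0,-0.04,0],[0,0,-0.05,0],[0,0,-0.05,0],[0,0,-0.04,0],[0,0,0,0],[0,0,0,0]]' 0.076
python3 - <<'E'
from h import *
from station import bot
o=bot.get_obs();d=bot.read_camera("wrist");T=wristT(d,o);np.savez("pics/w5.npz",T=T,**d);cv2.imwrite("pics/w5.png",d["color"][:,:,::-1])
hsv=cv2.cvtColor(d["color"],cv2.COLOR_RGB2HSV);h,s,v=[hsv[...,i].astype(int) for i in range(3)]
m=(v<85)&(s>80)&(np.indices(v.shape)[0]<320);p,a=blob(cv2.morphologyEx(m.astype(np.uint8),cv2.MORPH_CLOSE,np.ones((7,7))),(317,190));print(a,circ(cast(cv2.convexHull(p)[:,0],d,.036,T)),o["eef_pos"])
E
```

```text
t: 16.25
eef_pos: [0.5436, -0.1923, 0.247]
tool_rot: [0.001, 0.141, 0.99, 0.0]
contact_force: [-0.1, 0.2, -0.5]
gripper_width: 0.891
grasp_force: 0.0
3940 [ 0.5413 -0.1924  0.0627  0.0009] [ 0.5435924  -0.19229273  0.24697752]
```

View pics/w5.png

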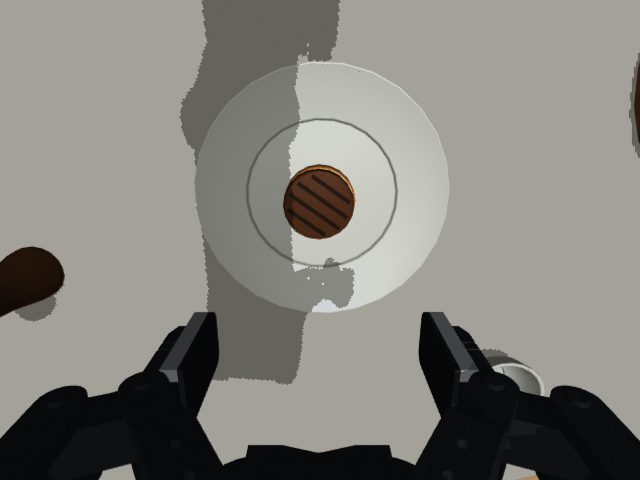

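The patty lies flat on the base, centred at about (319,202) with only a thin rim of base showing on the camera side. Now the top.

```bash
python3 -m inch '[[0.0191,0.0395,0,0],[0.0191,0.0395,0,0],[0.0191,0.0395,0,0],[0.0191,0.0395,0,0],[0.0191,0.0395,0,0],[0.0191,0.0395,0,0],[0.0191,0.0395,0,0],[0.0191,0.0395,0,0],[0.0191,0.0395,0,0],[0.0195,0.0395,0,0],[0,0,0,0],[0,0,0,0]]'
python3 - <<'E'
from h import *
from station import bot
o=bot.get_obs();d=bot.read_camera("wrist");T=wristT(d,o);np.savez("pics/w6.npz",T=T,**d);cv2.imwrite("pics/w6.png",d["color"][:,:,::-1])
c=cv2.HoughCircles(cv2.medianBlur(cv2.cvtColor(d["color"],cv2.COLOR_RGB2GRAY),5)[100:300,230:410],cv2.HOUGH_GRADIENT,1.5,60,param1=80,param2=25,minRadius=28,maxRadius=50)
for x,y,r in c[0]: print("hough",x+230,y+100,r,[cast((x+230,y+100),d,z,T).round(4).tolist() for z in(.018,.031,.04)])
w=dict(np.load("pics/w5.npz"));print(cast((319,202),w,.036,w["T"]),o["eef_pos"],o["q"])
E
```

```text
t: 17.5
eef_pos: [0.4688, 0.241, 0.2438]
tool_rot: [-0.001, 0.14, 0.99, -0.001]
contact_force: [0.5, -1.3, -0.5]
gripper_width: 0.893
grasp_force: 0.0
hough 322.25 207.25 37.3 [[[0.4736, 0.2417]], [[0.4707, 0.2425]], [[0.4687, 0.243]]]
[[ 0.54098956 -0.19169832]] [0.46884438 0.2409991  0.24379396] [-0.68964207  0.23641703  0.11349127  1.91322676 -0.03137442  0.99722969
  0.72757454]
```

View pics/w6.png

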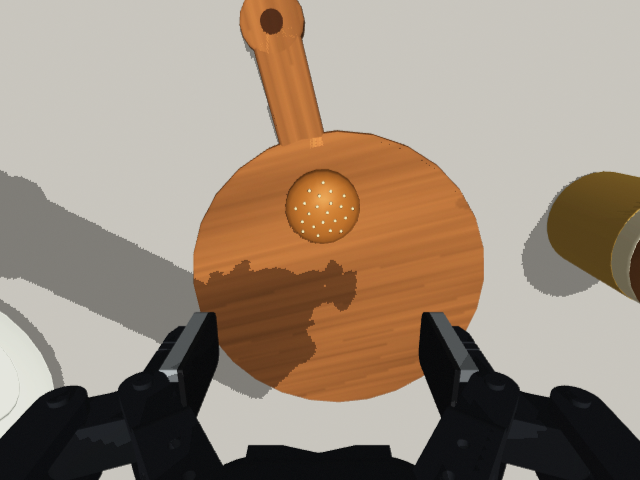

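The top bun spans columns 285–359 and rows 169–243. I'll check the patty and base edges along the centre column of the previous picture while I descend.

```bash
python3 -m inch '[[-0.001,0.001,0.03,0],[0,0,0.045,0],[0,0,0.045,0],[0,0,0.035,0],[0,0,0.025,0],[0,0,0.01,0],[0,0,0,0],[0,0,0,0],[0,0,0,0]]'
python3 - <<'E'
from h import *
w=dict(np.load("pics/w5.npz"));hsv=cv2.cvtColor(w["color"],cv2.COLOR_RGB2HSV)
print([(y,*hsv[y,325].tolist()) for y in list(range(160,180))+list(range(232,244))])
for y,z in((165,.005),(165,.014),(165,.023),(170,.023),(170,.036),(172,.036),(239,.036)):print(y,z,cast((319,y),w,z,w["T"]))
E
```

```text
t: 18.45
eef_pos: [0.4724, 0.2415, 0.057]
tool_rot: [0.001, 0.142, 0.99, 0.001]
contact_force: [-0.1, 1.2, 0.6]
gripper_width: 0.889
grasp_force: 0.0
[(160, 33, 11, 211), (161, 33, 11, 211), (162, 34, 10, 210), (163, 30, 10, 210), (164, 27, 13, 197), (165, 15, 126, 101), (166, 13, 200, 83), (167, 14, 190, 141), (168, 17, 145, 174), (169, 27, 79, 149), (170, 10, 179, 30), (171, 11, 185, 44), (172, 11, 155, 79), (173, 10, 151, 88), (174, 11, 148, 88), (175, 11, 145, 88), (176, 11, 148, 88), (177, 11, 152, 87), (178, 10, 151, 88), (179, 11, 149, 87), (232, 10, 170, 66), (233, 11, 163, 39), (234, 10, 157, 39), (235, 10, 163, 58), (236, 11, 180, 68), (237, 11, 119, 79), (238, 17, 43, 147), (239, 33, 11, 202), (240, 33, 13, 202), (241, 36, 13, 202), (242, 37, 11, 202), (243, 37, 11, 202)]
165 0.005 [[ 0.51451397 -0.18394597]]
165 0.014 [[ 0.51338236 -0.1836366 ]]
165 0.023 [[ 0.51225074 -0.18332722]]
170 0.023 [[ 0.51640691 -0.18453383]]
170 0.036 [[ 0.51461946 -0.18404257]]
172 0.036 [[ 0.51622943 -0.18450997]]
239 0.036 [[ 0.57319255 -0.20104747]]
```

```bash
python3 -m inch '[[0.002,0.001,0.011,0],[0,0,0.01,0],[0,0,0.006,0],[0,0,0,0],[0,0,0,0]]'
python3 -m inch '[[0,0,0,0],[0,0,0,0],[0,0,0,0],[0,0,0,0],[0,0,0,0],[0,0,0,0]]' 0.05 30
```

```text
t: 18.95
eef_pos: [0.4696, 0.2427, 0.0282]
tool_rot: [-0.0, 0.141, 0.99, -0.0]
contact_force: [1.0, -0.1, 0.5]
gripper_width: 0.89
grasp_force: 0.0
t: 19.55
eef_pos: [0.47, 0.2429, 0.0289]
tool_rot: [0.0, 0.141, 0.99, 0.0]
contact_force: [0.1, -0.5, 5.5]
gripper_width: 0.741
grasp_force: 33.3
```

```bash
python3 -m inch '[[0,0,-0.01,0],[0,0,-0.02,0],[0,0,-0.04,0],[0,0,-0.05,0],[-0.0192,-0.0397,-0.02,0],[-0.0192,-0.0397,-0.01,0],[-0.0192,-0.0397,0,0],[-0.0192,-0.0397,0,0],[-0.0192,-0.0397,0,0],[-0.0192,-0.0397,0,0],[-0.0192,-0.0397,0,0],[-0.0192,-0.0397,0,0]]'
python3 -m inch '[[-0.0192,-0.0397,0,0],[-0.0192,-0.0397,0,0],[0,0,0.03,0],[0,0,0.04,0],[0,0,0.025,0],[0,0,0.015,0],[0,0,0.008,0],[0,0,0,0],[0,0,0,0],[0,0,0,0]]'
```

```text
t: 20.75
eef_pos: [0.5279, -0.1068, 0.1789]
tool_rot: [-0.0, 0.141, 0.99, 0.0]
contact_force: [2.3, 1.3, -0.8]
gripper_width: 0.749
grasp_force: 33.3
t: 21.75
eef_pos: [0.5438, -0.1923, 0.0618]
tool_rot: [0.001, 0.141, 0.99, -0.0]
contact_force: [0.3, 0.5, -0.3]
gripper_width: 0.745
grasp_force: 33.3
```

```bash
python3 -m inch '[[0,0,0.006,0],[0,0,0.004,0],[0,0,0.003,0],[0,0,0.0005,0],[0,0,0,0],[0,0,0,0]]'
python3 -m inch '[[0,0,0.001,0],[0,0,0,0],[0,0,0,0]]'
```

```text
t: 22.35
eef_pos: [0.5428, -0.1921, 0.047]
tool_rot: [-0.0, 0.141, 0.99, -0.0]
contact_force: [-0.5, 0.9, 1.2]
gripper_width: 0.749
grasp_force: 33.3
t: 22.65
eef_pos: [0.5429, -0.1921, 0.0468]
tool_rot: [0.0, 0.141, 0.99, 0.0]
contact_force: [-3.3, 0.7, 8.9]
gripper_width: 0.75
grasp_force: 34.1
```

```bash
python3 -m inch '[[0,0,0,0],[0,0,0,0],[0,0,0,0],[0,0,-0.01,0],[0,0,-0.02,0],[0,0,-0.04,0],[0,0,-0.05,0],[0,0,-0.05,0],[0,0,-0.03,0],[0,0.02,0,0],[0,0,0,0],[0,0,0,0]]' 0.078
python3 - <<'E'
from h import *
from station import bot
w=bot.read_camera("wrist")["color"][120:300,220:420];s=bot.read_camera("side")["color"][270:360,250:360]
o=np.zeros((600,800,3),np.uint8);a=cv2.resize(w,(333,300),interpolation=2);b=cv2.resize(s,(733,600),interpolation=2)
o[:300,:333]=a;b=cv2.resize(s,(460,376),interpolation=2);o[:376,336:796]=b;cv2.imwrite("pics/end.png",o[:380,:,::-1])
E
```

```text
t: 23.85
eef_pos: [0.5479, -0.1727, 0.2458]
tool_rot: [-0.0, 0.141, 0.99, -0.0]
contact_force: [-0.6, 0.1, -0.1]
gripper_width: 0.914
grasp_force: 0.0
```

View pics/end.png

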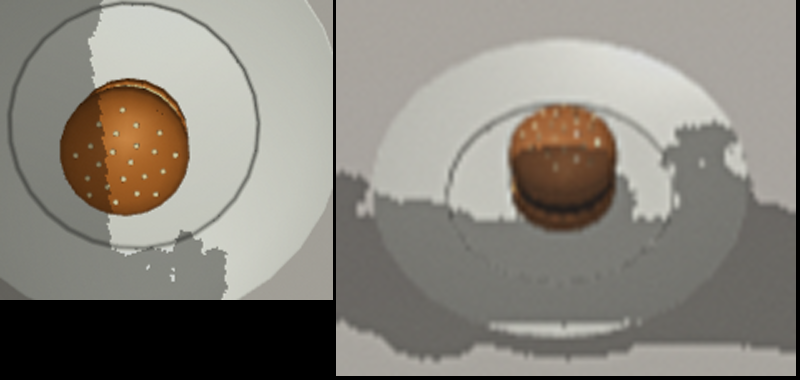

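The stack is straight, flat and in the middle of the plate: in the side view the edges of the top and base line up to about 1 mm (columns 510–616).

```bash
python3 -c "
from station import bot
print(bot.hand_in())"
```

```text
the job is handed in; nothing more can be done
None
```

The burger is built on the plate in order (base, patty, top), flat and lined up to about 1 mm in the last camera views, and it was handed in at about 24 s with the gripper clear; no verdict came back.

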